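# Empty a ball chute through its detented slide gate

### The arm

A 6-joint arm with a two-finger parallel gripper is mounted at the origin on the work surface. World frame = base frame: x ahead of the robot, y to its left, z up, the work surface at z = 0. Lengths are in mm, angles in rad, forces in N, time in s.
With the tool pointing down it reaches from about 350 to 975 mm from the base axis. Payload 7.1 kg.
Tool frame: the origin (TCP) lies on the front face of the gripper's body, between the roots of the fingers; the fingertips stand 80 mm ahead of it and the grasp point (between the pads) lies 61 mm ahead of it (env.tips_ahead is the distance from the TCP to the fingertips, in mm); z points along the fingers, y is the direction in which the jaws open and shut (so a half turn about z gives the same grasp; the last joint's range is limited). The gripper opens to 88 mm and grips with 3 to 60 N. Pads are 20 mm wide; open, the fingers measure 115 mm over their backs; the gripper's body (75 mm by 178 mm) begins 61 mm behind the grasp point.
Start: joints at [1.164, 0.423, 1.63, -0, 1.089, -0.019], TCP at [236.313, 578.586, 302.675] pointing down, gripper open.
Joint ranges: [-3, 3], [-0.9, 2.11], [0.09, 2.58], [-1.31, 4.45], [0.11, 2.69], [-2.54, 2.54]. Speed limits (rad/s): [2.39, 2.39, 3.01, 3.14, 3.14, 3.14].

### API

Orientations are given as a unit quaternion [x, y, z, w].
In Python, from station import env, set_gripper, viewer, workorder gives the robot as it stands. Calls block until the motion is done:
- env.reach(position, orientation): joint-space move of the TCP to a pose.
- env.move_l(position, rot=None, rate=150, f_stop=None): straight line of the TCP; rot=None keeps the orientation; rate is the mean speed in mm/s. With f_stop (N) it stops when the force on the tool has changed by that much, and returns True; else False.
- env.move_joints(angles): joint-space move.
- set_gripper(opening): finger opening in mm; the grip force is fixed at half the most; returns when the fingers have stopped.
- env.hold(seconds).
- env.ik(position, orientation): joint angles nearest the present ones, or None.
- env.read_state(): the state.
- viewer.camera(name): name is "scene" or "top" or "wrist"; returns the picture (384x512x3 uint8, blue, green, red); there is no depth.
- viewer.camera_params(name): a dict with "fx", "fy", "cx", "cy" (pixels), "dist" ([k1, k2, p1, p2, k3] as OpenCV has them; the pictures are not rectified), "pose" (4x4, takes a point from camera to world coordinates); the wrist camera has in their place "tool_from_camera" (4x4, takes a point from camera to tool coordinates, whose origin is the TCP and whose axes are the flange's). Camera axes: x right, y up, looking along -z (the intrinsics and any distortion apply to the point x, -y, -z); pixel columns grow to the right and rows downward; lengths in mm; the calibration is good to about 2 mm. A picture is of the moment at which its call begins: read the wrist's pose just before it. camera_params takes no time and is no camera call.
A pose or a line that the arm cannot do raises env.IKError and nothing moves.
- workorder.sign_off(): hands the job in, once; it reports no verdict.
The state is a dict: "time_s": time; "qpos": joint angles; "dq": joint speeds; "tau": joint torques, N m; "tool_pos": TCP position; "orientation": TCP orientation; "force": force on the tool from outside, world axes, zero at the start; "wrist_torque": the same for the moment, N m; "width": finger opening in mm.
Only numpy, scipy, OpenCV 4.12 (cv2) and the standard library are available. Lean on these libraries where they do the work, as an engineer would, in place of code of your own. Each camera call takes 0.05 s, during which the arm holds its last target. There are 200 camera calls.

### The job

Let all four steel balls run out of the sloping chute into the grey tray below it: take the gate by its red grip, slide it until it meets its detent bump, lift it over the bump and slide it open. When all the balls are in the tray, bring the gate back over the bump, let it drop down behind it, slide it fully shut and let go. Leave the carton, the jar and the spanner where they are.

Things in the scene. Friction and masses are not known exactly. Their poses are not given: they have to be found in the camera images.
- dispenser: Fixed aluminium ball chute in a small blue rack. Origin on the bench under the gate; z up, -x downhill, +y the way the gate opens. The chute slopes 25 degrees; its floor at the gate is 125 mm above the bench. Lane 34 mm wide, walls 24 mm high, from 165 mm uphill to 78 mm downhill of the gate. Beside the lane a steel sill in the same plane runs to y = 155 mm.
- beam (a point): Middle of the lower front edge of the orange beam of the shelf over the chute: 235 mm above the bench, 23 mm downhill of the dispenser's origin. The shelf reaches 140 mm to either side, 93 mm uphill; the beam is 57 mm tall, bin tops 305 mm high. It blocks a hand pointing straight down on the grip: come from the downhill side, tool tilted 32 to 45 degrees from vertical.
- gate_slide (a joint): Travel of the gate along the dispenser's +y, in m: 0 fully shut, 0.066 fully open; friction about 1.5 N, stays where left. The blade blocks the lane up to about 0.035; the lane is clear above 0.045. On the way the gate's tooth meets a brass bump at a travel between 0.012 and 0.028, different every time and not given: feel for it.
- gate (a joint): Lift of the gate square to the chute (up, leaning 25 degrees downhill), in m: 0 down, 0.014 at most, above 0.009 clears the bump. Sprung down: about 4 N when down, 6 N at full lift. It can rise only in the last 5 mm before the bump (before that a keeper lip allows 2 mm) and anywhere past it.
- sill (a point): Middle of the stretch of sill in which the brass detent block is clamped (the block itself lies up to 8 mm to either side). Bump 8 mm wide, tooth 8 mm: raised, the gate has passed it 16 mm after the felt point. Coming back raised, the gate is stopped by the keeper's end 5 mm short of the felt point on the shut side; anywhere in those 5 mm it drops, then slides shut.
- grip (a point): Centre for gripping the gate's red block: 24 mm wide along the dispenser's y, 20 mm along the slope, 46 mm tall square to it. This point is 22 mm below its top, 54 mm above the chute floor, 24 mm above the steel gate. Its z is square to the slope (25 degrees from vertical, leaning downhill), its y the opening direction. Moves with the gate.
- tray: Fixed grey open tray under the chute's lower end, 200 (x) by 160 (y) by 65 mm high, walls 5 mm; origin under its centre on the bench, axes as the dispenser's, 157 mm downhill of the gate.
- ball0_center (a point): Centre of a loose steel ball, 30 mm across, 110 g; next to the gate at the start.
- ball1_center (a point): Centre of a loose steel ball, 30 mm across, 110 g; number 2 in the row behind the gate at the start.
- ball2_center (a point): Centre of a loose steel ball, 30 mm across, 110 g; number 3 in the row behind the gate at the start.
- ball3_center (a point): Centre of a loose steel ball, 30 mm across, 110 g; number 4 in the row behind the gate at the start.
- carton_center (a point): Centre of a loose cardboard carton 110 by 85 by 70 mm high on the bench; to be left alone.
- jar_center (a point): Centre of a loose jar with yellow cap, 60 mm across, 85 mm high, on the bench; to be left alone.
- spanner_grip (a point): Handle of a loose steel spanner lying on the bench; to be left alone.

How it is judged:
By the outcome, as a careful person would: the job done as asked, in the order asked, and still so for the second after the job is handed in, with the robot touching nothing.
It also fails if it takes over 70 s, if anything falls off the work surface, if the arm or the gripper's body presses on something with over 40 N, if the wrist force passes 120 N, or if a joint passes its speed limit or range.

## Working session

There is one attempt and no reset: what is moved stays moved. The work goes in short steps, each a Python script; the robot and the scene stay as the last script left them, time stands still between calls to the robot, and variables do not carry over. Pictures are saved under pics/ and viewed, about 8 in all and at most 12, crops included, and the job is handed in when it is done.

```bash
ls; mkdir -p pics; python3 - <<'E'
from station import env, viewer
import cv2, numpy as np
np.set_printoptions(precision=4,suppress=True)
a=viewer.camera("scene");b=viewer.camera("top")
cv2.imwrite("pics/s0.png",a);cv2.imwrite("pics/t0.png",b)
for n in("scene","top","wrist"):print(n,viewer.camera_params(n))
print(env.read_state())
E
```

```text
pics
scene {'fx': 386.2528451447919, 'fy': 386.2528451447919, 'cx': 259.13492705510464, 'cy': 189.58728736752653, 'dist': array([-0.086,  0.   ,  0.   ,  0.   ,  0.   ]), 'pose': array([[  -0.1521,   -0.8415,    0.5185, 1034.6439],
       [   0.9883,   -0.1228,    0.0908,   33.1362],
       [  -0.0127,    0.5262,    0.8503,  887.7867],
       [   0.    ,    0.    ,    0.    ,    1.    ]])}
top {'fx': 349.2836734116412, 'fy': 349.2836734116412, 'cx': 254.12677126204744, 'cy': 192.58552613346683, 'dist': array([-0.0824,  0.    ,  0.    ,  0.    ,  0.    ]), 'pose': array([[ -0.028 ,   0.9877,  -0.1537, 468.7784],
       [ -0.9995,  -0.025 ,   0.0211, -23.386 ],
       [  0.0169,   0.1542,   0.9879, 826.0428],
       [  0.    ,   0.    ,   0.    ,   1.    ]])}
wrist {'fx': 326.46913866439627, 'fy': 326.46913866439627, 'cx': 253.4373040421197, 'cy': 193.21962159630468, 'dist': array([0.0059, 0.    , 0.    , 0.    , 0.    ]), 'tool_from_camera': array([[  0.0003,   0.955 ,   0.2966,  80.9959],
       [  1.    ,   0.0003,  -0.0019,  -0.8654],
       [ -0.0019,   0.2966,  -0.955 , -82.2955],
       [  0.    ,   0.    ,   0.    ,   1.    ]])}
{'time_s': 0.1, 'qpos': array([ 1.164 ,  0.4238,  1.6306, -0.    ,  1.0886, -0.019 ]), 'dq': array([ 0.0011, -0.0018, -0.0014,  0.0001, -0.0006,  0.0005]), 'tau': array([  0.0002, -54.561 , -27.4323,   0.0645,   0.0188,  -0.    ]), 'tool_pos': array([236.1576, 578.2518, 301.9809]), 'orientation': array([ 0.1927,  0.9813, -0.0007, -0.0001]), 'force': array([ 0.2129, -0.3418,  0.9418]), 'wrist_torque': array([-0.034 , -0.0352,  0.0321]), 'width': 87.91740189768234}
```

View pics/s0.png

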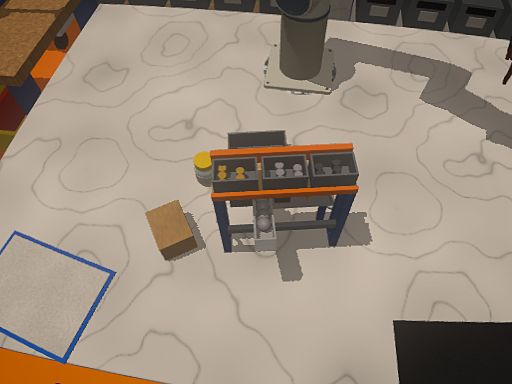

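View pics/t0.png

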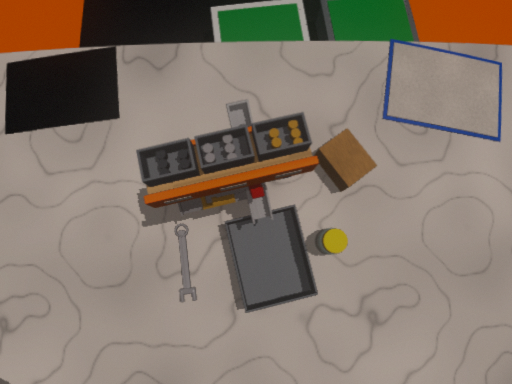

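The top view shows the robot side at the bottom of the picture. The orange beam runs (145,200)–(318,162), the red grip is at (257,191), the tray is centred near (270,258), the jar is at (333,241), the carton at (347,160) and the spanner at (185,262). Next I measure these.

```bash
cat > h.py <<'E'
import cv2, numpy as np
from station import env, set_gripper, viewer, workorder
from scipy.spatial.transform import Rotation as R
np.set_printoptions(precision=3,suppress=True)
def cam(name,st=None):
    p=viewer.camera_params(name)
    K=np.array([[p['fx'],0,p['cx']],[0,p['fy'],p['cy']],[0,0,1.]])
    if 'pose' in p: T=p['pose']
    else:
        st=st or env.read_state(); W=np.eye(4);W[:3,:3]=R.from_quat(st['orientation']).as_matrix();W[:3,3]=st['tool_pos'];T=W@p['tool_from_camera']
    return K,np.array(p['dist'],float),T
def rays(c,uv):
    K,d,T=c
    n=cv2.undistortPoints(np.array(uv,float).reshape(-1,1,2),K,d)[:,0]
    D=np.c_[n[:,0],-n[:,1],-np.ones(len(n))]@T[:3,:3].T
    return T[:3,3],D/np.linalg.norm(D,axis=1)[:,None]
def onz(c,uv,z):
    o,D=rays(c,uv); return o+D*((z-o[2])/D[:,2])[:,None]
def proj(c,P):
    K,d,T=c
    q=(np.atleast_2d(P)-T[:3,3])@T[:3,:3]; q=q*[1,-1,-1]
    return cv2.projectPoints(q,np.zeros(3),np.zeros(3),K,d)[0][:,0]
E
python3 - <<'E'
from h import *
im=cv2.imread("pics/t0.png");c=cam("top")
hsv=cv2.cvtColor(im,cv2.COLOR_BGR2HSV)
def big(m,n=1):
    cs,_=cv2.findContours(m,cv2.RETR_EXTERNAL,cv2.CHAIN_APPROX_NONE);return sorted(cs,key=cv2.contourArea)[::-1][:n]
roi=np.zeros(im.shape[:2],np.uint8);roi[100:320,130:400]=255
org=cv2.inRange(hsv,(5,180,120),(16,255,255))&roi
red=(cv2.inRange(hsv,(0,180,80),(4,255,255))|cv2.inRange(hsv,(172,150,80),(180,255,255)))&roi
for n,m in(("org",org),("red",red)):
    for k in big(m,3): print(n,cv2.contourArea(k),cv2.boxPoints(cv2.minAreaRect(k)).tolist(), k[:,0].mean(0))
print(onz(c,[(145,200),(318,162),(148,206),(318,170),(268,258),(257,191)],235))
v=cv2.resize(im[95:320,130:330],None,fx=3,fy=3,interpolation=cv2.INTER_CUBIC)[:600]
v=cv2.resize(im[140:315,130:330],None,fx=3.4,fy=3.4,interpolation=cv2.INTER_CUBIC)
cv2.imwrite("pics/t1.png",v)
E
```

```text
org 1333.5 [[143.1002960205078, 195.16775512695312], [316.46563720703125, 154.464599609375], [318.42376708984375, 162.80487060546875], [145.05844116210938, 203.50802612304688]] [230.751 179.036]
org 9.0 [[248.0, 127.0], [251.0, 127.0], [251.0, 131.0], [248.0, 131.0]] [249.583 128.583]
org 7.0 [[191.0, 140.0], [194.0, 140.0], [194.0, 143.0], [191.0, 143.0]] [192.9 141.5]
red 90.0 [[249.94119262695312, 188.7646942138672], [261.4706115722656, 185.88233947753906], [263.7059020996094, 194.82350158691406], [252.17648315429688, 197.7058563232422]] [256.944 191.944]
[[ 552.652  151.182  235.   ]
 [ 612.027 -149.146  235.   ]
 [ 542.183  145.811  235.   ]
 [ 597.731 -148.307  235.   ]
 [ 449.631  -56.057  235.   ]
 [ 563.385  -40.986  235.   ]]
```

View pics/t1.png

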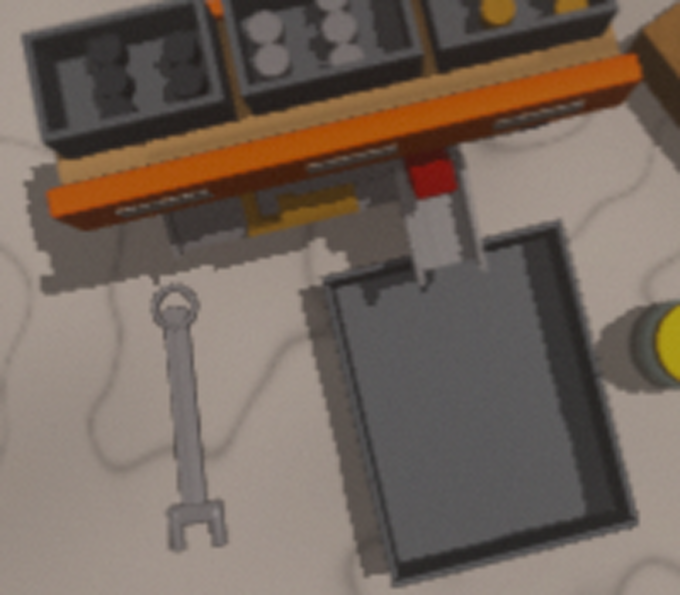

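```bash
python3 - <<'E'
from h import *
c=cam("top")
f=lambda L:np.array(L,float)/3.4+[130,140]-.35
t=onz(c,f([(325,283),(560,222),(636,522),(393,585)]),65)
print(t, "sides",[np.linalg.norm(t[i]-t[(i+1)%4]) for i in range(4)])
ct=t.mean(0); y1=(t[0]+t[3]-t[1]-t[2])[:2]; x1=(t[0]+t[1]-t[2]-t[3])[:2]
print("yaw tray",np.arctan2(-y1[0],y1[1]),np.arctan2(x1[1],x1[0]),ct)
b=onz(c,f([(77,229),(639,82)]),235);print(b,"len",np.linalg.norm(b[0]-b[1]))
yb=(b[0]-b[1])[:2];yaw=np.arctan2(-yb[0],yb[1]);print("yaw beam",yaw,b.mean(0))
for w in(yaw,np.arctan2(x1[1],x1[0])):
    X=np.array([np.cos(w),np.sin(w)]);Y=np.array([-X[1],X[0]])
    print("disp from beam",b.mean(0)[:2]+23*X,"from tray",ct[:2]+157*X)
# red top: top of block height: floor 125 + (54+22) square
zt=125+76*np.cos(np.radians(25))
q=onz(c,f([(413,165),(455,160),(457,188),(416,195)]),zt);print("redtop z",zt,q,q.mean(0))
print("jar",onz(c,[(335,240)],85),"carton",onz(c,[(347,160)],70))
E
```

```text
[[ 522.116   25.099   65.   ]
 [ 557.46  -127.343   65.   ]
 [ 366.365 -167.217   65.   ]
 [ 333.043  -13.7     65.   ]] sides [np.float64(156.4852381597672), np.float64(195.20994805528218), np.float64(157.09136844115295), np.float64(193.0124948625134)]
yaw tray 0.22076885036327484 0.20406202211428814 [444.746 -70.79   65.   ]
[[ 540.282  138.378  235.   ]
 [ 608.874 -148.239  235.   ]] len 294.7109196949188
yaw beam 0.23489759515294756 [574.578  -4.93  235.   ]
disp from beam [596.946   0.423] from tray [597.435 -34.249]
disp from beam [597.101  -0.269] from tray [598.489 -38.974]
redtop z 193.87939181478538 [[575.481 -31.573 193.879]
 [577.651 -54.342 193.879]
 [562.328 -54.928 193.879]
 [559.087 -32.75  193.879]] [568.637 -43.398 193.879]
jar [[ 477.87  -208.058   85.   ]] carton [[ 655.288 -250.416   70.   ]]
```

The tray and the grip both put the dispenser origin near (599,-36), yaw about 0.22. The beam's middle sits about 34 mm off in y, but its downhill distance agrees. Next I move to a tilted pre-grasp pose and look from the wrist camera.

```bash
cat >> h.py <<'E'
YAW=0.222; T=np.radians(42)
X=np.array([np.cos(YAW),np.sin(YAW),0]);Y=np.array([-X[1],X[0],0]);Z=np.array([0,0,1.])
N=np.cos(np.radians(25))*Z-np.sin(np.radians(25))*X   # lift direction
tz=np.sin(T)*X-np.cos(T)*Z; Q=R.from_matrix(np.c_[np.cross(Y,tz),Y,tz]).as_quat()
D0=np.array([599,-36.5,0.])
E
python3 - <<'E'
from h import *
st=env.read_state()
env.reach([300,330,370],st['orientation'])
g=D0+125*Z+54*N
set_gripper(60)
env.reach(g-tz*190,Q)
env.hold(.3)
st=env.read_state();c=cam("wrist",st);im=viewer.camera("wrist");cv2.imwrite("pics/w1.png",im)
print(st['time_s'],st['tool_pos'],g,g-tz*190, st['force'],proj(c,[g,g+22*N]))
hsv=cv2.cvtColor(im,cv2.COLOR_BGR2HSV)
m=cv2.inRange(hsv,(0,180,60),(4,255,255))|cv2.inRange(hsv,(172,150,60),(180,255,255))
k=max(cv2.findContours(m,0,1)[0],key=cv2.contourArea);print(cv2.boundingRect(k),cv2.boxPoints(cv2.minAreaRect(k)))
E
```

```text
Traceback (most recent call last):
station.IKError: the arm cannot take that pose within its joint ranges
```

```bash
python3 - <<'E'
from h import *
g=D0+125*Z+54*N
for t in(34,38,42):
  for s in(1,-1):
    tt=np.radians(t);z=np.sin(tt)*X-np.cos(tt)*Z;q=R.from_matrix(np.c_[np.cross(s*Y,z),s*Y,z]).as_quat()
    for b in(61,90,120,150,190):
      for up in (0,60):
        j=env.ik(g-z*b+up*Z,q);print(t,s,b,up,j)
E
```

```text
34 1 61 0 None
34 1 61 60 None
34 1 90 0 None
34 1 90 60 None
34 1 120 0 None
34 1 120 60 [-0.246  0.089  2.115  0.595  0.467 -2.511]
34 1 150 0 None
34 1 150 60 [-0.266  0.023  2.117  0.545  0.53  -2.467]
34 1 190 0 None
34 1 190 60 [-0.295 -0.061  2.112  0.496  0.62  -2.426]
34 -1 61 0 [-0.211  0.337  2.138  1.119  0.264  0.1  ]
34 -1 61 60 [-0.211  0.22   2.1    0.732  0.359  0.506]
34 -1 90 0 [-0.227  0.269  2.155  0.972  0.298  0.24 ]
34 -1 90 60 [-0.227  0.155  2.11   0.657  0.409  0.575]
34 -1 120 0 [-0.246  0.199  2.168  0.845  0.344  0.359]
34 -1 120 60 [-0.246  0.089  2.115  0.595  0.467  0.631]
34 -1 150 0 [-0.266  0.128  2.177  0.744  0.398  0.453]
34 -1 150 60 [-0.266  0.023  2.117  0.545  0.53   0.674]
34 -1 190 0 [-0.295  0.034  2.182  0.641  0.48   0.546]
34 -1 190 60 [-0.295 -0.061  2.112  0.496  0.62   0.716]
38 1 61 0 None
38 1 61 60 None
38 1 90 0 None
38 1 90 60 None
38 1 120 0 None
38 1 120 60 None
38 1 150 0 None
38 1 150 60 None
38 1 190 0 None
38 1 190 60 None
38 -1 61 0 [-0.228  0.345  2.174  1.54   0.271 -0.331]
38 -1 61 60 [-0.228  0.221  2.139  1.028  0.3
[... 521 characters left out ...]
1 60 None
42 1 90 0 None
42 1 90 60 None
42 1 120 0 None
42 1 120 60 None
42 1 150 0 None
42 1 150 60 None
42 1 190 0 None
42 1 190 60 None
42 -1 61 0 [-0.245  0.36   2.209  1.89   0.323 -0.693]
42 -1 61 60 [-0.245  0.228  2.176  1.382  0.311 -0.16 ]
42 -1 90 0 [-0.268  0.29   2.235  1.735  0.325 -0.55 ]
42 -1 90 60 [-0.268  0.159  2.194  1.233  0.34  -0.021]
42 -1 120 0 [-0.294  0.216  2.257  1.56   0.336 -0.387]
42 -1 120 60 [-0.294  0.087  2.209  1.095  0.38   0.108]
42 -1 150 0 [-0.323  0.14   2.275  1.383  0.361 -0.222]
42 -1 150 60 [-0.323  0.015  2.219  0.977  0.432  0.216]
42 -1 190 0 [-0.366  0.036  2.291  1.169  0.415 -0.025]
42 -1 190 60 [-0.366 -0.081  2.225  0.855  0.514  0.325]
```

Only the flipped grasp (tool y = -Y) is reachable. I'll use it and check the IK over the whole gate stroke.

```bash
sed -i 's/^tz=.*/tz=np.sin(T)*X-np.cos(T)*Z; Q=R.from_matrix(np.c_[np.cross(-Y,tz),-Y,tz]).as_quat()/' h.py
python3 - <<'E'
from h import *
g=D0+125*Z+54*N
for y in(0,20,40,66):print([env.ik(g-61*tz+y*Y+l*N,Q) for l in(0,14)])
set_gripper(60)
st=env.read_state();print(st['tool_pos'],env.ik(g-tz*150,Q))
env.reach(g-tz*150,Q)
env.hold(.3)
st=env.read_state();c=cam("wrist",st);im=viewer.camera("wrist");cv2.imwrite("pics/w1.png",im)
print(st['time_s'],st['tool_pos'],g-tz*150, st['force'],proj(c,[g,g+22*N]))
hsv=cv2.cvtColor(im,cv2.COLOR_BGR2HSV)
m=cv2.inRange(hsv,(0,180,60),(4,255,255))|cv2.inRange(hsv,(172,150,60),(180,255,255))
k=max(cv2.findContours(m,0,1)[0],key=cv2.contourArea);print(cv2.boundingRect(k),cv2.boxPoints(cv2.minAreaRect(k)))
E
```

```text
[array([-0.245,  0.36 ,  2.209,  1.89 ,  0.323, -0.693]), array([-0.251,  0.325,  2.214,  1.795,  0.318, -0.599])]
[array([-0.199,  0.352,  2.225,  1.98 ,  0.302, -0.747]), array([-0.205,  0.316,  2.231,  1.878,  0.295, -0.647])]
[array([-0.151,  0.344,  2.24 ,  2.08 ,  0.283, -0.809]), array([-0.156,  0.308,  2.246,  1.973,  0.272, -0.703])]
[array([-0.085,  0.336,  2.256,  2.227,  0.258, -0.904]), array([-0.09 ,  0.299,  2.262,  2.115,  0.243, -0.793])]
[300.024 329.979 370.041] [-0.323  0.14   2.275  1.383  0.361 -0.222]
3.9167 [479.008 -63.095 285.559] [478.832 -63.624 285.412] [-0.111  0.33   0.526] [[253.185 206.722]
 [253.095 208.153]]
(238, 194, 33, 27) [[238. 194.]
 [270. 194.]
 [270. 220.]
 [238. 220.]]
```

View pics/w1.png

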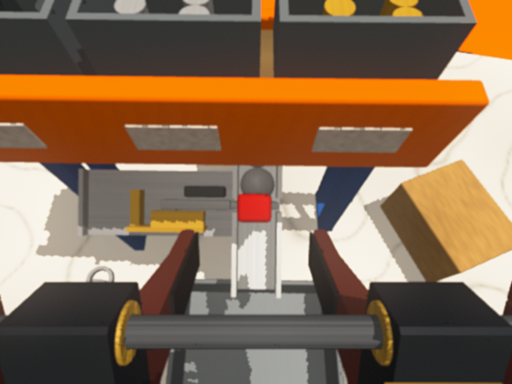

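The wrist view matches the prediction: the red block spans columns 238–270 and rows 194–220, centre (254,207) against the predicted (253,208), so the error is within 1 mm. The lane is upright in the image and the brass detent is at (130–205, 190–230). Next I grasp.

```bash
python3 - <<'E'
from h import *
g=D0+125*Z+54*N-0.7*Y
print(env.move_l(g-tz*90,rate=80,f_stop=10), env.move_l(g-tz*65,rate=30,f_stop=8))
env.hold(.3);st=env.read_state();print(st['tool_pos']-(g-tz*65),st['force'],np.degrees((R.from_quat(st['orientation'])*R.from_quat(Q).inv()).magnitude()))
set_gripper(15);env.hold(.3)
st=env.read_state();print(st['time_s'],st['width'],st['tool_pos']-(g-tz*65),st['force'],st['force']@Y,st['force']@N)
st0=st;np.save("p0.npy",st['tool_pos'])
im=viewer.camera("wrist");cv2.imwrite("pics/w2.png",im)
E
```

```text
False False
[-0.028 -0.03   0.107] [ 0.176 -0.025 -0.252] 0.010038527232240071
7.1 24.07573335408414 [-0.031  0.049 -0.02 ] [-0.733  1.258  0.29 ] 1.3883781834283668 0.44818668571556747
```

View pics/w2.png

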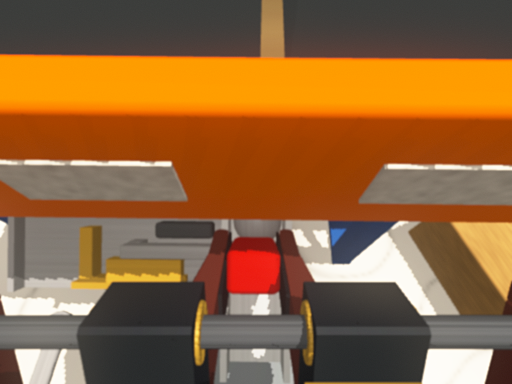

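The red block at (253,265) sits between the pads, and the width reads 24.1 mm. Next I slide along +Y until the detent is felt.

```bash
python3 - <<'E'
from h import *
p=np.load("p0.npy")
r=env.move_l(p+32*Y,rate=10,f_stop=6)
st=env.read_state();d=st['tool_pos']-p;print(r,st['time_s'],"y",d@Y,"n",d@N,st['force']@Y,st['force']@N)
env.hold(.3);st=env.read_state();d=st['tool_pos']-p;print("y",d@Y,"n",d@N,st['force']@Y,st['force']@N,st['width'])
np.save("yb.npy",d@Y)
E
```

```text
True 8.9417 y 17.840251687008415 n -0.11306971299146018 0.8376804556991033 2.708181408788018
y 17.173812667083137 n -0.1559364238838425 1.2360310886714523 5.808990716985912 23.83156556264716
```

Stopped at about 17.5 mm, which is in range, but the force has relaxed. I'll confirm by pressing again from 2 mm back.

```bash
python3 - <<'E'
from h import *
p=np.load("p0.npy")
def show(t):
    st=env.read_state();d=st['tool_pos']-p;f=st['force'];print(t,round(st['time_s'],2),"xyn",d@X,d@Y,d@N,"F xyn",f@X,f@Y,f@N,"w",st['width'],"M",st['wrist_torque'])
env.move_l(p+14.5*Y,rate=10);env.hold(.2);show("back")
for y in(15.5,16.5,17,17.5,18,18.5,19):
    r=env.move_l(p+y*Y,rate=8,f_stop=12);show((y,r))
    if r or env.read_state()['force']@Y<-9: break
E
```

```text
back 9.84 xyn 0.1734985014159583 14.367411286478175 -0.026641927726020767 F xyn 3.291598386911763 0.8663373557414712 -1.029971195614319 w 23.89881938910292 M [-0.002 -0.135 -0.137]
(15.5, False) 10.12 xyn 0.15722147801636957 15.250562102295891 -0.031050989349364573 F xyn 3.5993304263138017 -1.3404333606178325 -2.5232286254245513 w 23.989781925579546 M [-0.31 -0.23 -0.39]
(16.5, False) 10.39 xyn 0.14353491782169808 16.413808424440642 -0.03399352979897034 F xyn 5.013907726092883 -2.185418075245362 -3.5222118350978002 w 23.739696078030843 M [-0.275 -0.238 -0.425]
(17, False) 10.64 xyn 0.17427221724251268 16.948247742466393 -0.02660195394792238 F xyn 5.291362780710468 -0.9908837515997538 -2.8446129186011553 w 23.861332831174114 M [-0.231 -0.29  -0.399]
(17.5, False) 10.89 xyn 0.17010535051885556 17.420362691188945 -0.02322729199260402 F xyn 4.859065926846657 -1.803335272872409 -3.184950435777031 w 23.580264321756268 M [-0.293 -0.249 -0.401]
(18, False) 11.14 xyn 0.17795267340564494 17.844654463723398 -0.021900637807499745 F xyn 4.875562152084533 -1.4228713738686327 -3.370770162147717 w 23.980164543104834 M [-0.318 -0.316 -0.427]
(18.5, False) 11.39 xyn 0.20093559950892928 18.28879381018739 -0.02201036986416353 F xyn 6.054013557774167 -2.241762286175065 -4.164122454519614 w 24.022344898835936 M [-0.368 -0.276 -0.432]
(19, False) 11.64 xyn 0.20133691286420746 18.780551362022443 -0.02486859230593085 F xyn 4.660709286088482 -1.737248411130685 -3.746220805037446 w 23.62563788565801 M [-0.352 -0.305 -0.46 ]
```

That was a false stop: the Y force is only friction. The side load in X comes from slight misalignment. I continue in small steps, checking the force along Y.

```bash
cat >> h.py <<'E'
def show(t):
    p=np.load("p0.npy")
    st=env.read_state();d=st['tool_pos']-p;f=st['force'];print(t,round(st['time_s'],2),"xyn",np.array([d@X,d@Y,d@N]),"F xyn",np.array([f@X,f@Y,f@N]),"w",round(st['width'],2))
    return d,f
E
python3 - <<'E'
from h import *
p=np.load("p0.npy")
for y in np.arange(19.6,31,.6):
    r=env.move_l(p+y*Y,rate=8,f_stop=12);d,f=show((round(y,2),r))
    if r or f@Y<-7: break
env.hold(.2);show("hold")
E
```

```text
(np.float64(19.6), False) 11.89 xyn [ 0.196 19.367 -0.032] F xyn [ 4.896 -2.082 -3.579] w 23.94
(np.float64(20.2), False) 12.14 xyn [ 0.21  19.984 -0.023] F xyn [ 5.79  -2.533 -4.124] w 24.01
(np.float64(20.8), False) 12.39 xyn [ 0.217 20.643 -0.035] F xyn [ 4.008 -1.91  -3.485] w 24.04
(np.float64(21.4), False) 12.64 xyn [ 0.228 21.254 -0.036] F xyn [ 4.734 -1.686 -3.54 ] w 23.9
(np.float64(22.0), False) 12.89 xyn [ 0.227 21.883 -0.039] F xyn [ 4.47  -1.778 -3.129] w 24.14
(np.float64(22.6), False) 13.14 xyn [ 0.247 22.488 -0.04 ] F xyn [ 5.437 -0.812 -3.687] w 23.63
(np.float64(23.2), False) 13.39 xyn [ 0.244 23.107 -0.04 ] F xyn [ 5.597 -1.105 -4.256] w 23.96
(np.float64(23.8), False) 13.64 xyn [ 0.261 23.704 -0.044] F xyn [ 5.449 -1.979 -3.411] w 24.13
(np.float64(24.4), False) 13.89 xyn [ 0.245 24.331 -0.045] F xyn [ 6.516 -1.398 -4.692] w 23.73
(np.float64(25.0), False) 14.14 xyn [ 0.266 24.465  0.023] F xyn [ 4.72  -3.719 -3.159] w 24.21
(np.float64(25.6), False) 14.39 xyn [ 0.259 24.595  0.07 ] F xyn [ 4.081 -7.273 -1.762] w 23.82
hold 14.59 xyn [ 0.274 24.581  0.08 ] F xyn [ 4.448 -6.206 -3.115] w 23.91
```

The bump is felt at a travel of about 24.5 mm. Next I back off 1.5 mm, lift 12 mm and pass over.

```bash
cat >> h.py <<'E'
YB=24.5
P=lambda y,n:np.load("p0.npy")+y*(Y+.012*X)+n*N
E
python3 - <<'E'
from h import *
env.move_l(P(23,0),rate=15);env.hold(.15);show("back")
for n in(3,6,9,12): env.move_l(P(23,n),rate=25);d,f=show(("lift",n))
env.hold(.2);d,f=show("up")
if d@N>10.3 and f@N>-25:
    for y in(26,30,41,50,60):
        r=env.move_l(P(y,12),rate=40,f_stop=18);d,f=show((y,r))
        if r:break
    env.hold(1.);show("open")
    cv2.imwrite("pics/w3.png",viewer.camera("wrist"));cv2.imwrite("pics/t3.png",viewer.camera("top"))
    a=cv2.imread("pics/w3.png");b=cv2.imread("pics/t3.png")[150:310,200:340]
    cv2.imwrite("pics/c3.png",np.hstack([cv2.resize(a,(400,300)),cv2.resize(b,(343,300))[:, :]]) if 0 else np.hstack([a[96:384,112:],cv2.resize(b,(336,384))[:288]]))
E
```

```text
back 15.07 xyn [ 0.279 23.15  -0.091] F xyn [ 4.026 -0.324 -1.137] w 23.58
('lift', 3) 15.33 xyn [-0.977 23.134  2.868] F xyn [ 5.415  0.661 -4.597] w 24.22
('lift', 6) 15.6 xyn [-2.214 23.155  5.837] F xyn [ 5.817  0.66  -5.11 ] w 23.75
('lift', 9) 15.87 xyn [-3.487 23.145  8.83 ] F xyn [ 5.804  0.853 -4.881] w 24.0
('lift', 12) 16.13 xyn [-4.743 23.151 11.813] F xyn [ 7.703  0.446 -5.487] w 23.99
up 16.33 xyn [-4.719 23.185 11.728] F xyn [ 5.832  1.61  -4.779] w 23.77
(26, False) 16.58 xyn [-4.646 26.034 11.698] F xyn [ 5.554 -0.124 -4.36 ] w 23.63
(30, False) 16.83 xyn [-4.635 30.163 11.717] F xyn [ 6.216  1.253 -4.797] w 24.15
(41, False) 17.26 xyn [-4.458 41.212 11.648] F xyn [ 5.81   1.412 -5.406] w 23.61
(50, False) 17.63 xyn [-4.355 50.18  11.602] F xyn [ 6.269  1.556 -5.257] w 24.26
(60, False) 18.03 xyn [-4.234 60.19  11.555] F xyn [ 5.316  0.302 -4.685] w 23.78
open 19.03 xyn [-4.239 60.168 11.562] F xyn [ 5.736  1.558 -5.08 ] w 23.65
```

View pics/c3.png

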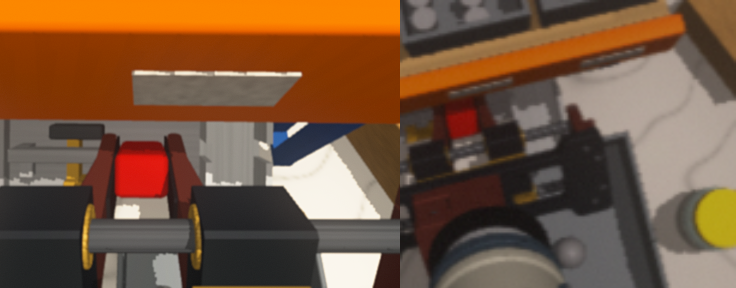

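The gate is held open at about 60 mm. One ball is visible in the tray and the arm hides the rest. I'll check the upper lane in the scene view.

```bash
python3 - <<'E'
from h import *
a=cv2.imread("pics/s0.png");b=viewer.camera("scene");c=viewer.camera("top")
f=lambda i,x0,x1,y0,y1,s:cv2.resize(i[y0:y1,x0:x1],None,fx=s,fy=s,interpolation=cv2.INTER_CUBIC)
cv2.imwrite("pics/c4.png",np.hstack([f(a,220,310,120,265,4)[:580],f(b,220,310,120,265,4)[:580]]))
D=D0; S=np.cos(np.radians(25))*X+np.sin(np.radians(25))*Z
for s in(-70,-30,16,46,76,106,140):print(s,[proj(cam(n),D0+125*Z+s*S+15*N).ravel() for n in("scene","top","wrist")])
E
```

```text
-70 [array([260.189, 179.42 ]), array([261.207, 216.152]), array([342.46 , 352.818])]
-30 [array([261.215, 188.439]), array([257.036, 198.099]), array([342.362, 292.152])]
16 [array([262.494, 199.679]), array([252.067, 176.595]), array([342.294, 222.398])]
46 [array([263.391, 207.565]), array([248.726, 162.141]), array([342.276, 176.861])]
76 [array([264.343, 215.936]), array([245.307, 147.348]), array([342.278, 131.253])]
106 [array([265.354, 224.835]), array([241.809, 132.221]), array([342.3 ,  85.54])]
140 [array([266.58 , 235.621]), array([237.752, 114.676]), array([342.351,  33.567])]
```

View pics/c4.png

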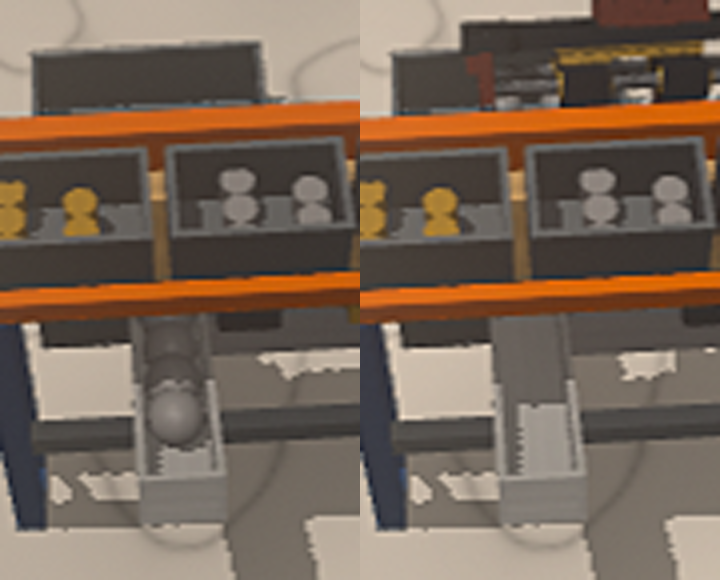

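The upper lane was full before and is now empty. The wrist view also shows the lane clear at the gate. Now I return over the bump, drop at about 22 mm and slide shut.

```bash
python3 - <<'E'
from h import *
ok=True
for y in(45,30,24,22.3):
    r=env.move_l(P(y,12),rate=40 if y>24 else 15,f_stop=18);d,f=show((y,r)); ok&=not r
env.hold(.2);show("at")
for n in(8,4,1,0):
    r=env.move_l(P(22.3,n),rate=20,f_stop=14);d,f=show(("down",n,r)); ok&=not r
    if r:break
env.hold(.2);d,f=show("dropped")
if ok and d@N<1:
    for y in(19,17,10,3,0.5,-.3):
        r=env.move_l(P(y,0),rate=25 if y>1 else 8,f_stop=12);d,f=show((y,r))
        if r:break
    env.hold(.2);show("shut")
E
```

```text
(45, False) 19.76 xyn [-4.401 44.699 11.616] F xyn [ 6.704 -0.529 -5.547] w 23.98
(30, False) 20.28 xyn [-4.594 29.707 11.663] F xyn [ 7.393 -0.283 -5.837] w 24.28
(24, False) 20.83 xyn [-4.688 24.044 11.691] F xyn [ 5.516  0.464 -5.419] w 24.14
(22.3, False) 21.1 xyn [-4.711 22.384 11.703] F xyn [ 6.31   1.119 -5.58 ] w 24.29
at 21.3 xyn [-4.716 22.413 11.703] F xyn [ 6.347  1.204 -4.876] w 24.11
('down', 8, False) 21.65 xyn [-2.956 22.392  7.65 ] F xyn [ 6.628  0.825 -5.647] w 23.64
('down', 4, False) 22.0 xyn [-1.268 22.375  3.682] F xyn [ 6.008  1.474 -4.529] w 23.81
('down', 1, False) 22.3 xyn [-0.013 22.371  0.622] F xyn [ 5.956  0.071 -4.404] w 23.78
('down', 0, False) 22.55 xyn [ 0.296 22.37  -0.103] F xyn [ 3.021  0.688 -0.087] w 23.78
dropped 22.75 xyn [ 0.279 22.375 -0.091] F xyn [ 3.565  0.163 -0.747] w 23.88
(19, False) 23.03 xyn [ 0.255 18.786 -0.082] F xyn [ 2.774  0.764 -0.188] w 23.74
(17, False) 23.28 xyn [ 0.244 16.795 -0.055] F xyn [ 4.315  1.066 -0.084] w 23.61
(10, False) 23.72 xyn [ 0.142  9.522 -0.031] F xyn [ 3.557 -1.321  0.487] w 24.13
(3, False) 24.15 xyn [0.044 2.609 0.009] F xyn [ 2.37  -0.664  1.265] w 23.8
(0.5, False) 24.62 xyn [0.024 0.526 0.009] F xyn [1.757 0.324 1.046] w 23.86
(-0.3, False) 24.87 xyn [ 0.016 -0.311  0.01 ] F xyn [2.872 1.883 1.373] w 23.59
shut 25.07 xyn [ 0.007 -0.303  0.017] F xyn [2.403 1.506 1.824] w 23.75
```

```bash
python3 - <<'E'
from h import *
for y in np.arange(-.7,-3,-.4):
    r=env.move_l(P(y,0),rate=8,f_stop=12);d,f=show((y,r))
    if r or f@Y>6:break
env.move_l(P(d@Y-.1,0),rate=8);show("end")
set_gripper(60);env.hold(.3);show("released")
p=env.read_state()['tool_pos']
env.move_l(p-30*tz,rate=40,f_stop=15);env.move_l(p-85*tz,rate=100);env.hold(.5)
st=env.read_state();c=cam("wrist",st);im=viewer.camera("wrist")
hsv=cv2.cvtColor(im,cv2.COLOR_BGR2HSV)
m=cv2.inRange(hsv,(0,180,60),(4,255,255))|cv2.inRange(hsv,(172,150,60),(180,255,255))
k=max(cv2.findContours(m,0,1)[0],key=cv2.contourArea);g=D0+125*Z+76*N;x,y,w,h=cv2.boundingRect(k)
o,dd=rays(c,[(x+w/2,y+h/2)]);q=o+dd[0]*(((g-o)@N)/(dd[0]@N));print("red",(x,y,w,h),"dy,dslope vs nominal",(q-g)@Y,(q-g)@X)
env.reach([300,330,370],R.from_quat([0.1927,.9813,0,0]).as_quat())
env.hold(.2);t=viewer.camera("top");st=env.read_state();print(st['time_s'],st['force'])
cv2.imwrite("pics/t5f.png",t);cv2.imwrite("pics/t5.png",cv2.resize(t[140:315,130:380],None,fx=3,fy=3,interpolation=cv2.INTER_CUBIC))
E
```

```text
(np.float64(-0.7), False) 25.32 xyn [ 0.018 -0.708  0.011] F xyn [2.377 1.734 2.003] w 23.89
(np.float64(-1.1), False) 25.57 xyn [-0.022 -1.127  0.006] F xyn [2.152 1.993 1.434] w 24.11
(np.float64(-1.5000000000000002), False) 25.82 xyn [-0.025 -1.403  0.021] F xyn [3.509 2.18  1.685] w 23.64
(np.float64(-1.9000000000000004), False) 26.07 xyn [-0.051 -1.522 -0.007] F xyn [3.025 3.997 1.897] w 23.88
(np.float64(-2.3000000000000007), False) 26.32 xyn [-0.052 -1.631 -0.001] F xyn [2.766 5.619 2.213] w 24.33
(np.float64(-2.700000000000001), False) 26.57 xyn [-0.067 -1.743  0.005] F xyn [4.172 6.804 2.264] w 23.61
end 26.82 xyn [-0.016 -1.525  0.019] F xyn [3.602 3.405 0.492] w 24.04
released 27.86 xyn [-0.021 -1.85   0.013] F xyn [-0.602  0.119  0.428] w 60.07
red (236, 194, 34, 26) dy,dslope vs nominal -3.1807979565169306 0.1674553026787741
31.9083 [-0.341  0.297 -0.241]
```

View pics/t5.png

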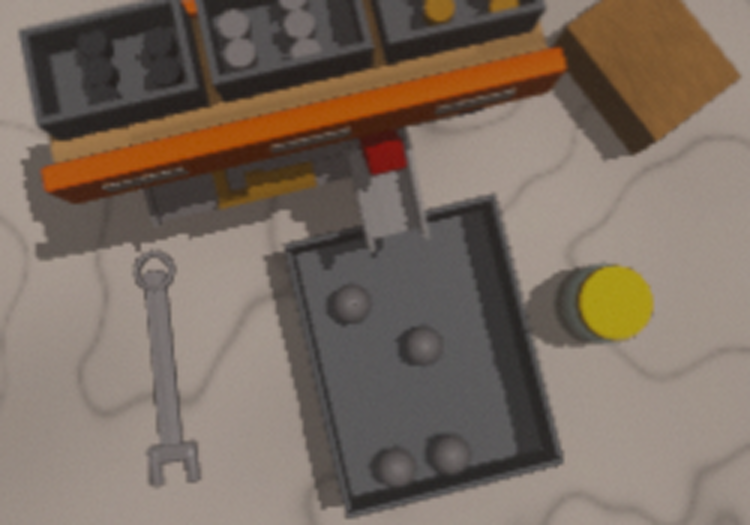

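All four balls are in the tray, at (350,303), (420,345), (395,467) and (447,453) in the crop. The gate is against its shut stop, and the carton, jar and spanner look unmoved. Signing off.

```bash
python3 - <<'E'
from h import *
d=cv2.absdiff(cv2.imread("pics/t0.png"),cv2.imread("pics/t5f.png")).max(2)
for n,(x0,x1,y0,y1) in dict(jar=(310,352,222,260),carton=(315,380,125,195),spanner=(170,202,220,305),grip=(245,270,180,202)).items():print(n,(d[y0:y1,x0:x1]>40).sum())
workorder.sign_off()
E
```

```text
jar 0
carton 0
spanner 0
grip 0
the job is handed in; nothing more can be done
```

The job is handed in: all four balls are in the tray and the gate is shut and released. It took about 32 s of the 70 s allowed.

- **Opening:** I took the gate by its red grip with the tool tilted 42° from the downhill side. I felt the bump at about 24.5 mm of travel, lifted the gate 12 mm and slid it open to 60 mm.
- **Closing:** I brought the gate back raised and let it drop at about 22 mm, behind the bump. I then slid it against its stop until the force rose to about 7 N, let go and backed away.

Last checks:
- **Balls:** The top view shows four balls in the tray. I looked before closing, and the lane was empty wherever I could see, but the arm hid most of the tray. I only counted all four after the gate was shut.
- **Objects to leave alone:** Comparing the before and after top views shows no change at the carton, the jar or the spanner. The red grip is also back where it started.
- **Robot:** It ended clear of everything, with almost no force on the tool.

Two things disagreed along the way:
- **False stop:** The first stop, at about 17.8 mm, was only side load. I re-checked it using the force along the slide before accepting the bump.
- **Shut position:** The shut stop came about 1.5 mm past the position where I gripped the gate. The wrist image put the grip about 3 mm to the shut side of my assumed shut position. I put this down to the gate moving slightly as the jaws closed, plus calibration error.

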